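# Index the ornament wheel to its painting station

### The arm

A 6-joint arm with a two-finger parallel gripper is mounted at the origin on a cart in front of the work surface, level with it; the furniture and walls round the work are solid. World frame = base frame: x ahead of the robot, y to its left, z up, the work surface at z = 0. Lengths are in mm, angles in rad, forces in N, time in s.
With the tool pointing down it reaches from about 350 to 725 mm from the base axis. Payload 4.3 kg.
Tool frame: the origin (TCP) lies at the very end of the fingers, on their centre line; the grasp point (between the pads) lies 19 mm behind it; z points along the fingers, y is the line along which they close (so a half turn about z gives the same grasp; the last joint's range is limited). The gripper opens to 85 mm and grips with 20 to 120 N. Pads are 22 mm wide; open, the fingers measure 114 mm over their backs; the gripper's body (76 mm by 85 mm) begins 54 mm behind the grasp point. The pads swing forward as they close: fully open they stand 13 mm farther back than shut.
Start: joints at [-1.252, 0.377, 0.081, 1.274, 0, 1.46], TCP at [239.09, -522.979, 194.829] pointing down, gripper open.
Joint ranges: [-2.72, 2.72], [-0.84, 1.66], [-1.02, 1.22], [-1.77, 2.12], [-1.37, 1.28], [-3.14, 3.14]. Speed limits (rad/s): [2.57, 2.57, 3.14, 3.14, 3.14, 3.14].

### API

Orientations are given as a unit quaternion [w, x, y, z].
In Python, from cell import manip gives the robot as it stands.
- The arm moves only by the shell command python3 -m creep 'ROWS' [FORCE]. ROWS is JSON, a list of rows, each an object with "grip": the closure, from 0 (fully open) to 1 (shut); "slide": the shift along the tool's x, y, z in units of 40 mm (1.0 is 40 mm), a list of three; "yaw": the turn about the tool's z in units of 6 degrees (1.0 is 6 degrees). In form: [{"grip": grip, "slide": [x, y, z], "yaw": yaw}, ...]. A call has exactly 5 rows; each row shifts and turns the commanded pose from where the row before left it, along the tool's axes as they then stand; what a row does not reach is not made up. A row lasts 1/10 s, in which the tool goes at most 50 mm and 8.59 degrees, less where a joint would pass 70% of its speed; a pose out of reach is approached as far as the arm can. A call is refused whole if a number of a shift passes 1 or a number of a turn 1, either way. A call with a gripper value outside its range is refused whole. The fingers move at their own pace and stop on an object; FORCE is the grip in N (left out, the last holds). Time passes only in rows, so rows that do not move let the fingers close, or fill a call up. It gives the time, the measured TCP pose, the force, the opening and the grip force at its end, in the units of the state.
- manip.observe(): the state, without advancing time (a new reading comes with each control period).
- manip.get_image(name): name is "scene" or "top" or "wrist"; returns the picture (420x560x3 uint8, red, green, blue); there is no depth.
- manip.get_calibration(name): a dict with "fx", "fy", "cx", "cy" (pixels), "R" (3x3) and "t" (3): a world point X has camera coordinates R X + t. Camera axes: x right, y down, z forward; pixel columns grow to the right and rows downward; lengths in mm; the calibration is good to about 2 mm. The wrist camera is an equidistant fisheye: a pixel r from the principal point sees the ray r / f radians off the axis. A picture is of the moment at which its call begins: read the wrist's pose just before it. get_calibration takes no time and is no camera call; for the wrist camera it gives the pose at the moment of the call.
- manip.job_done(): hands the job in; it is judged then, once.
The state is a dict: "time": time; "joint_pos": joint angles; "dq": joint speeds; "effort": joint torques, N m; "eef_pos": TCP position; "tcp_rot": TCP orientation; "wrist_force": force on the tool from outside, world axes, zero at the start; "ft_torque": the same for the moment, N m; "width": opening from 0.0 (shut) to 1.0 (fully open); "grasp_force": force on a finger pad.
Only numpy, scipy, OpenCV 4.12 (cv2) and the standard library are available. Lean on these libraries where they do the work, as an engineer would, in place of code of your own. Each camera call takes 0.05 s, during which the arm holds its last target. There are 200 camera calls.

### The job

The glass ornament on the banding wheel is still at the loading station. Pull the wheel's sprung index pin up out of its home hole, turn the wheel counter-clockwise to the clamped station plate, and let the pin ride on that plate while you keep turning gently until it drops into the plate's hole; then let go of it, fully home, so that the wheel is locked there. Do not force the pin sideways or down against the plates, and leave the fragile ornament untouched and standing on the wheel.

Things in the scene. Friction and masses are not known exactly. Their poses are not given: they have to be found in the camera images.
- wheel: Banding wheel, fixed on the table: round base and a turning disc 170 mm across, its top 65 mm above the table. Origin on the upright turning axis at table height, z up. A steel index arm (flat bar 18 mm wide, top 73.5 mm above the table) lies on the disc and carries the index pin, 125 mm from the axis.
- wheel_disc (a joint): Angle of the disc with its arm and pin (rad): 0 with the pin in the home hole, growing counter-clockwise seen from above. With the pin lifted it turns freely from -0.1 to 1.32 (0.5 N at the knob suffices); with the pin in a hole it has about 1 mm of play each way at the pin.
- index_pin: Sprung pin with a black upright knob, 24 mm across and 26 mm high. Origin: middle of the knob, 99 mm above the table when the pin is fully home. x points away from the wheel's axis, z up. The knob lifts up to 18 mm (stop) against a spring of 6 N at home to 10 N at the stop and springs down when let go. Over 25 N between pin and plates counts as forced.
- pin_nose (a point): Lower, round end of the steel pin (10 mm across), 70 mm below the middle of the knob. Fully home in a hole it is 7 mm below the quadrant's face, 10 mm below the station plate's. Resting on the quadrant the pin stands 7 mm above home, on the station plate 10 mm; lift it at least 11 mm to carry it over both.
- quadrant: Fixed aluminium plate under the disc, top 36 mm above the table, outer radius 150 mm. Origin on the wheel's axis at table height; x points to the home hole, z up. Clamped on it lies the steel station plate: 3 mm thick, 55 degrees long, ends ramped, with one hole 11.6 mm across at its middle, 125 mm from the axis.
- home_hole (a point): Mouth of the home hole in the quadrant, 11.6 mm across. The station plate is clamped at another angle each time and is not measured: its hole lies 0.65 to 0.95 rad (37 to 55 degrees) counter-clockwise of this hole round the wheel's axis. 0.57 rad on from here is always the flat of the plate, short of its hole.
- ornament: Silvered glass figure, 180 mm high, 82 mm across, 45 g, standing loose at the middle of the disc. Origin at its foot, z up.
Not all that is in view belongs to the job. What is shaped like the ornament but red is not meant.

How it is judged:
By the outcome, as a careful person would: the job done as asked, in the order asked, and still so for the second after the job is handed in, with the robot touching nothing.
It also fails if it takes over 48 s, if anything falls off the work surface, if the arm or the gripper's body presses on something with over 40 N, if the wrist force passes 120 N, or if a joint passes its speed limit or range.

## Working session

There is one attempt and no reset: what is moved stays moved. The work goes in short steps, Python scripts to look and compute and a shell command to move; the robot and the scene stay as the last step left them, time stands still between calls to the robot, and variables do not carry over. Pictures are saved under pics/ and viewed, at most 10 in all, crops included, and the job is handed in when it is done.

```bash
ls; mkdir -p pics; python3 - <<'E'
from cell import manip
import cv2,json
s=manip.observe();print(s)
for n in("scene","top"):
    c=manip.get_calibration(n);print(n,{k:(v.tolist() if hasattr(v,'tolist') else v) for k,v in c.items()})
    im=manip.get_image(n);cv2.imwrite(f"pics/{n}0.png",im[:,:,::-1])
E
```

```text
pics
{'time': 0.0, 'joint_pos': array([-1.25227435e+00,  3.78058072e-01,  7.96577758e-02,  1.27439984e+00,
       -2.65356864e-05,  1.46043686e+00]), 'dq': array([-0.00047119, -0.00041243, -0.00071656, -0.00057758, -0.00076112,
        0.00028476]), 'effort': array([-1.65944111e-03, -4.63602412e+01,  2.69877166e+01,  2.10155285e-02,
       -3.23816439e-04, -4.72877737e-07]), 'eef_pos': array([ 238.85678866, -522.25590266,  193.87614045]), 'tcp_rot': array([-9.95105884e-04,  9.77095069e-01,  2.12800899e-01, -1.17287518e-04]), 'wrist_force': array([ 0.25788429,  0.309205  , -0.38177289]), 'ft_torque': array([ 0.06101961, -0.03403513,  0.01450079]), 'grasp_force': 0.0, 'width': 0.9979709800552321}
scene {'fx': 463.04769761080485, 'fy': 463.04769761080485, 'cx': 283.5529061898007, 'cy': 213.07273410777313, 'R': [[0.7204284048368973, -0.6933477361688067, 0.015869160461534824], [-0.37177453089819423, -0.40540927176307984, -0.8351209616240972], [0.5854627329553871, 0.5957451125423688, -0.5498373843258471]], 't': [-398.9467294281997, 292.94070024088364, 595.5546369484217]}
top {'fx': 451.0225619463889, 'fy': 451.0225619463889, 'cx': 279.43601887949796, 'cy': 207.75847713073415, 'R': [[0.004096321090445432, -0.9999877138417609, 0.0027914725598583365], [-0.9890455393366399, -0.004463365768233902, -0.1475432122610656], [0.14755385888487926, -0.002156509111371444, -0.9890516711459687]], 't': [17.045295923658472, 555.6869160475056, 835.9846184686086]}
```

View pics/scene0.png

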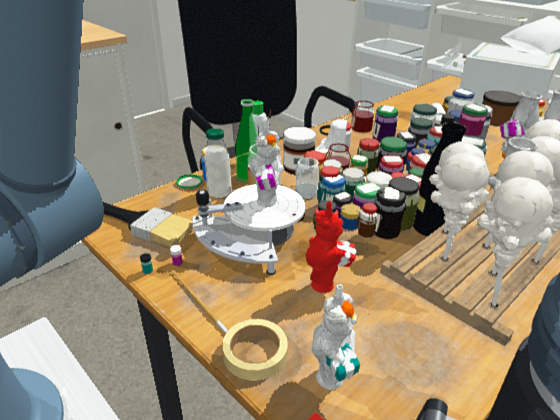

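View pics/top0.png

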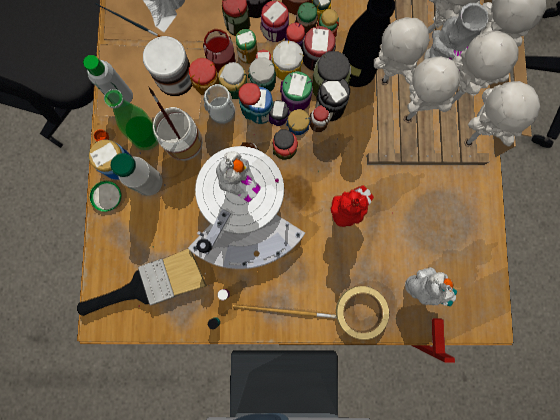

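The top view shows three figures of this shape:
- A silvered one standing on the wheel disc, at (235,175).
- A red one at (350,205), which isn't meant.
- A silvered one with a teal bow on the table at (430,287).

The ornament in the task is the one on the disc. The index knob is at (204,245), and the quadrant fans counter-clockwise from it to (300,235). I'll confirm this in an enlarged crop.

```bash
python3 - <<'E'
import cv2
im=cv2.imread("pics/top0.png")[140:280,170:320]
cv2.imwrite("pics/crop1.png",cv2.resize(im,None,fx=4,fy=4,interpolation=cv2.INTER_CUBIC))
im=cv2.imread("pics/scene0.png")[120:280,180:320]
cv2.imwrite("pics/crop2.png",cv2.resize(im,None,fx=3.7,fy=3.7,interpolation=cv2.INTER_CUBIC))
E
```

```text
(no output)
```

View pics/crop1.png

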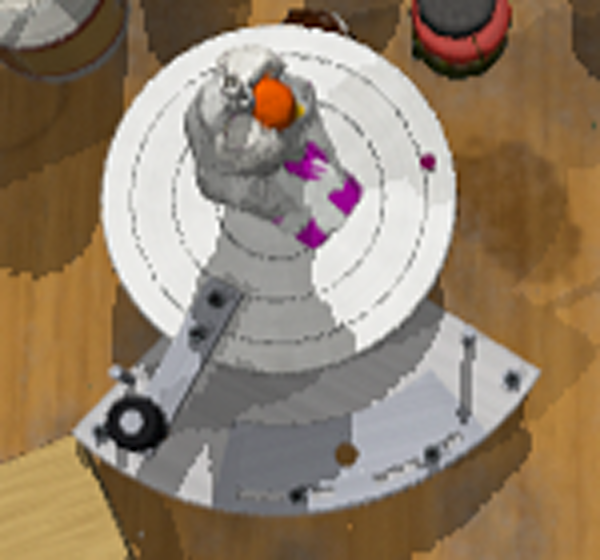

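View pics/crop2.png

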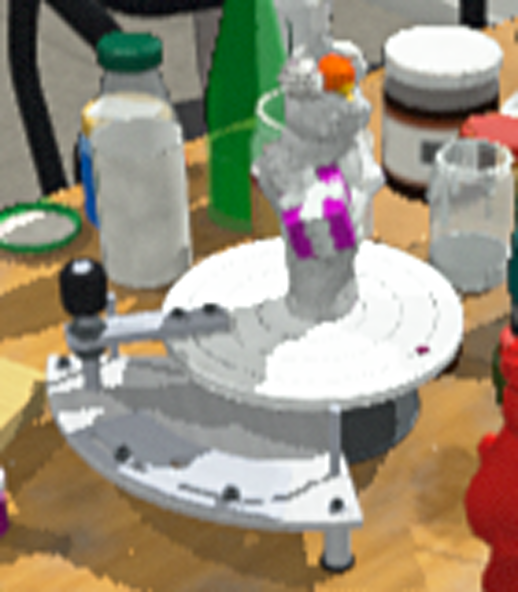

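The crop confirms the silvered ornament with the purple bow stands on the disc, whose centre is at top pixel (240,190). The knob top is at (204,246) and the station-plate hole, a brown spot, is at (256.5,253.8). Next I'll turn these into positions.

```bash
cat >h.py <<'E'
import numpy as np
from cell import manip
def ray(n,u,v,z,c=None):
    c=c or manip.get_calibration(n);R=np.array(c["R"]);t=np.array(c["t"])
    C=-R.T@t;d=R.T@np.array([(u-c["cx"])/c["fx"],(v-c["cy"])/c["fy"],1])
    return C+d*(z-C[2])/d[2]
E
python3 - <<'E'
from h import *
A=ray("top",240,190,65);K=ray("top",204,246.2,112);H=ray("top",256.5,253.8,39)
K2=ray("scene",180+83/3.7,120+290/3.7,99)
A2=ray("scene",180+314/3.7,120+320/3.7,65)
an=lambda p:np.arctan2(*(p-A)[1::-1])
print(A,A2,K,K2,H)
for p in(K,H):print(np.hypot(*(p-A)[:2]),an(p))
print("dphi",an(H)-an(K))
print("base reach",[np.hypot(*p[:2]) for p in (A,K,H)])
E
```

```text
[585.87245938  94.64343968  65.        ] [583.07290547  87.43062619  65.        ] [475.9273228  152.29546113 112.        ] [476.89616284 152.64553155  99.        ] [466.34730224  63.10868537  39.        ]
124.14382238799877 2.658639012266093
123.61514438043208 -2.8836370876922426
dphi -5.542276099958336
base reach [np.float64(593.4677070731416), np.float64(499.70063444630006), np.float64(470.5980370473625)]
```

The numbers agree with the description: both radii come out at about 124 mm against 125, and the hole lies 0.741 rad on, within 0.65 to 0.95. I'll first rise and yaw so the fingers close along the wheel's radius.

```bash
cat >>h.py <<'E'
from scipy.spatial.transform import Rotation as Ro
AX=np.array([586,94.6])
def todo(target,yradial=True):
    s=manip.observe();q=s["tcp_rot"];R=Ro.from_quat(np.r_[q[1:],q[0]]).as_matrix()
    p=s["eef_pos"];d=R.T@(np.array(target)-p)
    ya=np.degrees(np.arctan2(R[1,1],R[0,1]));want=np.degrees(np.arctan2(*(AX-np.array(target)[:2])[::-1]))
    print("t",s["time"],"p",p.round(1),"units",(d/40).round(3),"mm",d.round(1),"yaw units",((ya-want+180)%360-180)/6,"q6",s["joint_pos"][5].round(2),"F",s["wrist_force"].round(1),"w",round(s["width"],3),"gf",round(s["grasp_force"],1))
E
python3 -m creep '[{"grip":0,"slide":[0,0,-0.4],"yaw":-1},{"grip":0,"slide":[0,0,-0.4],"yaw":-1},{"grip":0,"slide":[0,0,-0.4],"yaw":-1},{"grip":0,"slide":[0,0,-0.4],"yaw":-1},{"grip":0,"slide":[0,0,-0.4],"yaw":-1}]' 40
python3 -c "
from h import *
todo([476.3,152.4,260])"
```

```text
time: 0.6
eef_pos: [238.9, -522.6, 274.9]
tcp_rot: [-0.001, 0.888, 0.46, 0.0]
wrist_force: [0.1, 0.1, -0.3]
width: 0.999
grasp_force: 0.0
t 0.6 p [ 238.9 -522.6  274.9] units [17.21  -4.873  0.389] mm [ 688.4 -194.9   15.6] yaw units -1.2337306531507626 q6 0.93 F [ 0.1  0.1 -0.3] w 0.999 gf 0.0
```

```bash

python3 -m creep '[{"grip":0,"slide":[1,-0.28,0],"yaw":-1},{"grip":0,"slide":[1,-0.4,0],"yaw":-0.2},{"grip":0,"slide":[1,-0.4,0],"yaw":0},{"grip":0,"slide":[1,-0.4,0],"yaw":0},{"grip":0,"slide":[1,-0.4,0],"yaw":0}]' >/dev/null
python3 -m creep '[{"grip":0,"slide":[1,-0.42,0],"yaw":0},{"grip":0,"slide":[1,-0.42,0],"yaw":0},{"grip":0,"slide":[1,-0.42,0],"yaw":0},{"grip":0,"slide":[1,-0.42,0],"yaw":0},{"grip":0,"slide":[1,-0.42,0],"yaw":0}]' >/dev/null
python3 -c "
from h import *
todo([476.3,152.4,260])"
```

```text
t 1.6 p [293.4 -95.  274.5] units [7.614 1.094 0.365] mm [304.6  43.8  14.6] yaw units -0.0846775958535299 q6 1.54 F [1.4 0.4 0.2] w 1.003 gf 0.0
```

```bash

python3 -m creep '[{"grip":0,"slide":[0.95,0.14,0],"yaw":-0.08},{"grip":0,"slide":[0.95,0.14,0],"yaw":0},{"grip":0,"slide":[0.95,0.14,0],"yaw":0},{"grip":0,"slide":[0.95,0.14,0],"yaw":0},{"grip":0,"slide":[0.95,0.14,0],"yaw":0}]' >/dev/null
python3 -c "
from h import *
todo([476.3,152.4,260])"
```

```text
t 2.1 p [407.8  59.7 274.5] units [2.847 0.438 0.361] mm [113.9  17.5  14.4] yaw units 0.01182921438956915 q6 2.05 F [ 0.  -0.3  0.4] w 1.001 gf 0.0
```

```bash

python3 -m creep '[{"grip":0,"slide":[0.95,0.14,0],"yaw":0},{"grip":0,"slide":[0.95,0.14,0],"yaw":0},{"grip":0,"slide":[0.95,0.14,0.4],"yaw":0},{"grip":0,"slide":[0,0,1],"yaw":0},{"grip":0,"slide":[0,0,0.8],"yaw":0}]' >/dev/null
python3 - <<'E'
from h import *
import cv2
todo([476.3,152.4,180])
c=manip.get_calibration("wrist");print(c)
im=manip.get_image("wrist");cv2.imwrite("pics/w1.png",im[:,:,::-1])
# predicted pixels for knob top & hole
R=np.array(c["R"]);t=np.array(c["t"])
for P in([476.3,152.4,112],[466.3,63.1,39],[586,94.6,65]):
    x=R@np.array(P)+t;th=np.arctan2(np.hypot(*x[:2]),x[2]);ph=np.arctan2(x[1],x[0]);print(P,c["cx"]+c["fx"]*th*np.cos(ph),c["cy"]+c["fy"]*th*np.sin(ph))
E
```

```text
t 2.6 p [475.7 152.2 184.7] units [0.011 0.012 0.118] mm [0.4 0.5 4.7] yaw units 0.024830729577161037 q6 2.24 F [-0.8  0.2 -0.6] w 0.997 gf 0.0
{'fx': 325.19226210127806, 'fy': 325.19226210127806, 'cx': 274.8845066371088, 'cy': 213.72991356612167, 'R': array([[ 8.85806796e-01, -4.64053990e-01,  4.62899957e-04],
       [-4.45162103e-01, -8.49462556e-01,  2.83273838e-01],
       [-1.31061139e-01, -2.51131956e-01, -9.59038956e-01]]), 't': array([-351.83535217,  306.79458344,  470.0803254 ])}
[476.3, 152.4, 112] 274.1452552945214 210.04637118168395
[466.3, 63.1, 39] 303.7759128800255 264.9635289083419
[586, 94.6, 65] 398.98364618945766 197.61953018206856
```

View pics/w1.png

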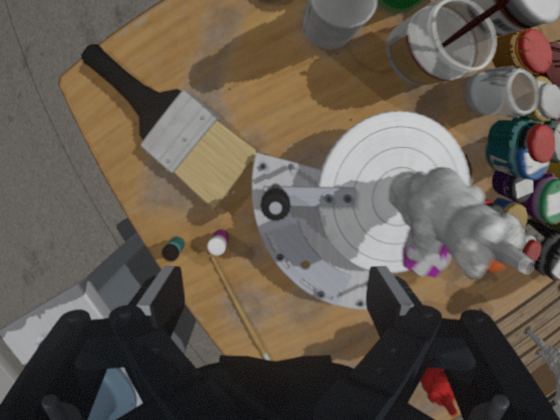

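The wrist view shows the knob near (276,205), against a prediction of (274,210), and the hole at (304,264), as predicted. I'll enlarge the knob to pin that offset down.

```bash
python3 - <<'E'
import cv2
im=cv2.imread("pics/w1.png")[150:300,230:380]
cv2.imwrite("pics/w1c.png",cv2.resize(im,None,fx=4,fy=4,interpolation=cv2.INTER_CUBIC))
E
```

```text
(no output)
```

View pics/w1c.png

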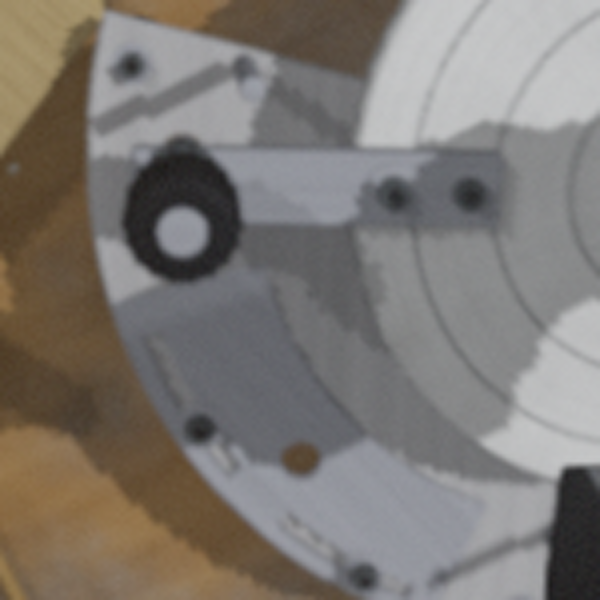

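The outline agrees to about 2 mm: knob at about (477.3,152.8), station hole at about (467,63). Now I'll descend to the knob.

```bash

python3 -m creep '[{"grip":0,"slide":[0.03,0.02,0.7],"yaw":0},{"grip":0,"slide":[0,0,0.7],"yaw":0},{"grip":0,"slide":[0,0,0.6],"yaw":0},{"grip":0,"slide":[0,0,0.4],"yaw":0},{"grip":0,"slide":[0,0,0],"yaw":0}]' 30
python3 -c "
from h import *
todo([477.3,152.8,82])"
```

```text
time: 3.15
eef_pos: [474.5, 151.3, 89.1]
tcp_rot: [-0.001, 0.856, 0.517, -0.002]
wrist_force: [-1.2, -0.4, -0.2]
width: 1.0
grasp_force: 0.0
t 3.15 p [474.5 151.3  89.1] units [0.067 0.046 0.176] mm [2.7 1.8 7. ] yaw units 0.06614485802431129 q6 2.24 F [-1.2 -0.4 -0.2] w 1.0 gf 0.0
```

```bash

python3 -m creep '[{"grip":0,"slide":[0.07,0.05,0.18],"yaw":0.05},{"grip":0,"slide":[0,0,0],"yaw":0},{"grip":0.4,"slide":[0,0,0],"yaw":0},{"grip":0.55,"slide":[0,0,0],"yaw":0},{"grip":0.6,"slide":[0,0,0],"yaw":0}]' 30
python3 -c "
from h import *
todo([477.3,152.8,82])"
```

```text
time: 3.65
eef_pos: [480.2, 153.5, 84.2]
tcp_rot: [0.0, 0.857, 0.515, 0.0]
wrist_force: [0.4, -1.1, 0.6]
width: 0.513
grasp_force: 0.0
t 3.65 p [480.2 153.5  84.2] units [-0.049 -0.056  0.054] mm [-1.9 -2.2  2.2] yaw units 0.019026464533122105 q6 2.24 F [ 0.4 -1.1  0.6] w 0.513 gf 0.0
```

```bash

python3 -m creep '[{"grip":0.7,"slide":[-0.03,-0.04,0.03],"yaw":0},{"grip":1,"slide":[0,0,0],"yaw":0},{"grip":1,"slide":[0,0,0],"yaw":0},{"grip":1,"slide":[0,0,0],"yaw":0},{"grip":1,"slide":[0,0,0],"yaw":0}]' 40
python3 -c "
from h import *
todo([477.3,152.8,82])"
```

```text
time: 4.15
eef_pos: [477.8, 153.1, 82.4]
tcp_rot: [0.0, 0.857, 0.515, 0.0]
wrist_force: [-0.6, 0.5, -0.4]
width: 0.003
grasp_force: 0.0
t 4.15 p [477.8 153.1  82.4] units [-0.012 -0.008  0.01 ] mm [-0.5 -0.3  0.4] yaw units 0.018823961256951332 q6 2.24 F [-0.6  0.5 -0.4] w 0.003 gf 0.0
```

The fingers shut on nothing, so I'll look.

```bash
python3 - <<'E'
from h import *
import cv2
im=manip.get_image("scene")[130:290,150:290,::-1]; w=manip.get_image("wrist")[130:420,160:400,::-1]; 
t=manip.get_image("top")[190:290,160:290,::-1]
a=cv2.resize(im,(400,457));b=cv2.resize(w,(378,457))
cv2.imwrite("pics/c3.png",np.hstack([a,b]));cv2.imwrite("pics/t3.png",cv2.resize(t,None,fx=4,fy=4))
E
```

```text
(no output)
```

View pics/c3.png

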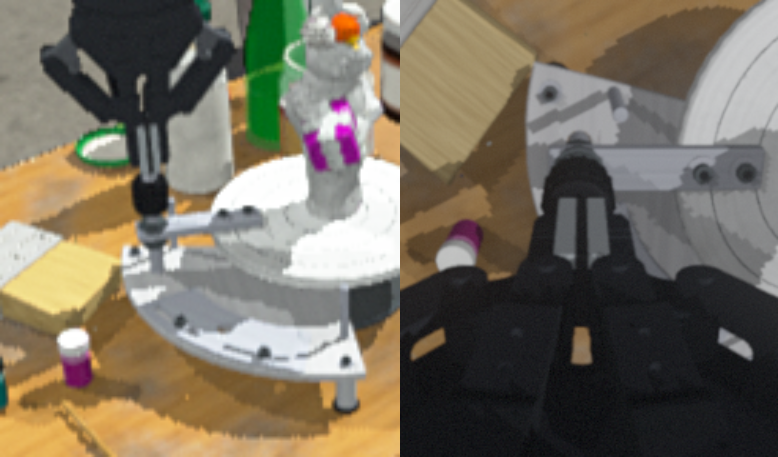

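```bash
python3 - <<'E'
from h import *
def pj(n,P):
    c=manip.get_calibration(n);x=np.array(c["R"])@np.array(P)+c["t"]
    if n=="wrist":
        th=np.arctan2(np.hypot(*x[:2]),x[2]);k=th/np.hypot(*x[:2]);return np.array([c["cx"]+c["fx"]*k*x[0],c["cy"]+c["fy"]*k*x[1]])
    return np.array([c["cx"]+c["fx"]*x[0]/x[2],c["cy"]+c["fy"]*x[1]/x[2]])
s=manip.observe();p=s["eef_pos"];print(p,s["width"],s["wrist_force"])
for nm,P in(("tcp",p),("tcp+30",p+[0,0,30]),("knobtop",[477.5,152.8,112]),("knobmid",[477.5,152.8,99]),("collar",[477.5,152.8,86])):
    print(nm,"scene crop",((pj("scene",P)-[150,130])*2.857).round(),"wrist crop",((pj("wrist",P)-[160,130])*1.575).round(),"top",((pj("top",P)-[160,190])*4).round())
E
```

```text
[477.80426278 153.0870716   82.37037599] 0.0009022192979299376 [-0.06647553 -0.81122977 -0.02887112]
tcp scene crop [152. 215.] wrist crop [178. 180.] top [185. 225.]
tcp+30 scene crop [149. 178.] wrist crop [178. 214.] top [174. 220.]
knobtop scene crop [149. 179.] wrist crop [177. 215.] top [175. 221.]
knobmid scene crop [150. 195.] wrist crop [178. 199.] top [180. 223.]
collar scene crop [152. 211.] wrist crop [178. 184.] top [184. 225.]
```

View pics/t3.png

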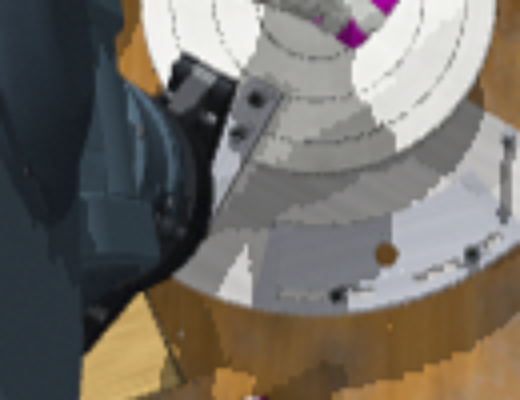

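```bash
python3 - <<'E'
from h import *
import cv2
im=manip.get_image("scene")[155:225,175:230,::-1]; w=manip.get_image("wrist")[200:320,220:330,::-1]
cv2.imwrite("pics/c4.png",np.hstack([cv2.resize(im,(385,490),interpolation=2),cv2.resize(w,(410,490),interpolation=2)]))
E
```

```text
(no output)
```

View pics/c4.png

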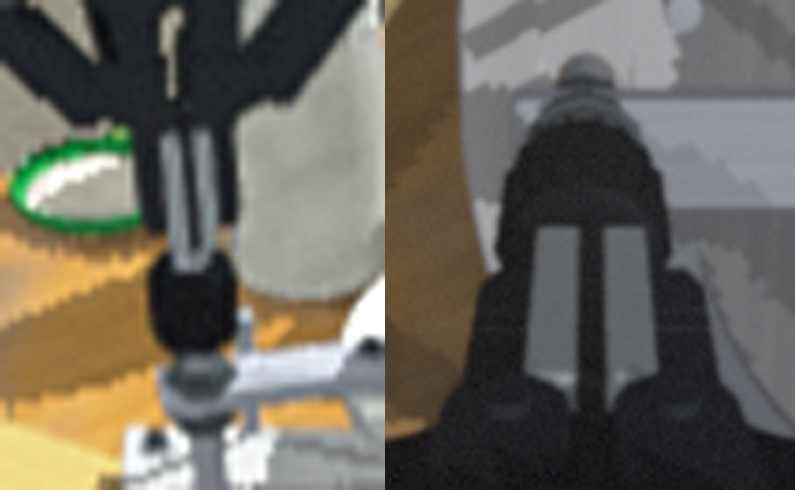

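Both views show the shut fingertips just above the knob top, not round it. The reported TCP z of 82 doesn't match that, so I'll check the kinematics.

```bash
python3 - <<'E'
from h import *
s=manip.observe();c=manip.get_calibration("wrist")
R=np.array(c["R"]);t=np.array(c["t"])
print("now cam of tcp",R@s["eef_pos"]+t,"cam centre",-R.T@t, s["joint_pos"].round(4), s["eef_pos"],s["effort"].round(1))
R1=np.array([[8.85806796e-01,-4.64053990e-01,4.62899957e-04],[-4.45162103e-01,-8.49462556e-01,2.83273838e-01],[-1.31061139e-01,-2.51131956e-01,-9.59038956e-01]]);t1=np.array([-351.83535217,306.79458344,470.0803254])
print("w1",R1@[475.7,152.2,184.7]+t1,-R1.T@t1)
# fit planar chain lengths check: triangulate visible pad tip from scene(202.6,193.6)+wrist(275.7,255)
cs=manip.get_calibration("scene");Rs=np.array(cs["R"]);C1=-Rs.T@cs["t"];d1=Rs.T@[(202.6-cs["cx"])/cs["fx"],(193.6-cs["cy"])/cs["fy"],1]
def wray(u,v):
    x=np.array([u-c["cx"],v-c["cy"]])/c["fx"];th=np.hypot(*x);return R.T@np.r_[x/th*np.sin(th),np.cos(th)]
def tri(u,v,d1):
    C2=-R.T@t;d2=wray(u,v);A=np.c_[d1,-d2];k=np.linalg.lstsq(A,C2-C1,rcond=None)[0];a=C1+d1*k[0];b=C2+d2*k[1];return (a+b)/2,np.linalg.norm(a-b)
print("tip",tri(220+207/3.727,200+225/4.083,d1))
E
python3 -m creep '[{"grip":1,"slide":[0,0,0],"yaw":0},{"grip":1,"slide":[0,0,0],"yaw":0},{"grip":1,"slide":[0,0,-0.1],"yaw":0},{"grip":1,"slide":[0,0,0],"yaw":0},{"grip":1,"slide":[0,0,0],"yaw":0}]'
```

```text
now cam of tcp [ -1.01483278  18.07880085 192.32438645] cam centre [512.30863591 215.98105622 261.73112125] [ 1.8360e-01  2.9620e-01 -3.3660e-01  9.3790e-01 -1.0000e-04  2.2441e+00] [477.81304274 153.07490852  82.37278389] [ -0.  -39.9  24.5   0.   -0.   -0. ]
w1 [ -1.00057897  18.0634479  192.3777627 ] [509.84073085 215.39210361 364.08132995]
tip (array([480.61211294, 155.87359779, 107.04854961]), np.float64(0.3570784148171253))
time: 4.9
eef_pos: [478.1, 153.1, 86.6]
tcp_rot: [0.0, 0.857, 0.515, 0.0]
wrist_force: [-0.3, -0.6, -0.1]
width: -0.004
grasp_force: 0.0
```

The views agree with each other once the pad faces are allowed for. The arm kinematics and the knob position are right, but the real fingertips end about 30 mm behind the reported TCP, at about z = 115. They therefore closed just above the knob. I'll open, go down about 25 mm in small steps while watching the force, and close again.

```bash

python3 -m creep '[{"grip":0,"slide":[0,0,0],"yaw":0},{"grip":0,"slide":[0,0,0],"yaw":0},{"grip":0,"slide":[0,0,0],"yaw":0},{"grip":0,"slide":[0,0,0],"yaw":0},{"grip":0,"slide":[0,0,0.1],"yaw":0}]' 30
python3 -m creep '[{"grip":0,"slide":[0,0,0.1],"yaw":0},{"grip":0,"slide":[0,0,0.1],"yaw":0},{"grip":0,"slide":[0,0,0.1],"yaw":0},{"grip":0,"slide":[0,0,0.1],"yaw":0},{"grip":0,"slide":[0,0,0.1],"yaw":0}]' 30
```

```text
time: 5.4
eef_pos: [478.3, 153.2, 82.7]
tcp_rot: [0.0, 0.857, 0.515, 0.0]
wrist_force: [0.5, -0.4, 0.6]
width: 0.842
grasp_force: 0.0
time: 5.9
eef_pos: [477.6, 153.1, 61.9]
tcp_rot: [-0.0, 0.857, 0.515, -0.0]
wrist_force: [-0.2, 0.5, 0.2]
width: 0.999
grasp_force: 0.0
```

```bash

python3 -m creep '[{"grip":0.5,"slide":[0,0,0],"yaw":0},{"grip":0.6,"slide":[0,0,0],"yaw":0},{"grip":0.68,"slide":[0,0,0],"yaw":0},{"grip":0.8,"slide":[0,0,0],"yaw":0},{"grip":0.8,"slide":[0,0,0],"yaw":0}]' 25
python3 -c "
from h import *
import cv2
im=manip.get_image('scene')[155:225,175:230,::-1]; w=manip.get_image('wrist')[200:320,220:330,::-1]
cv2.imwrite('pics/c5.png',np.hstack([cv2.resize(im,(385,490),interpolation=2),cv2.resize(w,(410,490),interpolation=2)]))
"
```

```text
time: 6.4
eef_pos: [476.8, 153.9, 62.8]
tcp_rot: [-0.001, 0.857, 0.515, -0.0]
wrist_force: [-3.2, 0.8, 4.7]
width: 0.266
grasp_force: 24.4
```

Gripped: the opening is about 23 mm and the pad force 24 N. Next I'll firm the grip and lift about 13 mm.

```bash

python3 -m creep '[{"grip":1,"slide":[0,0,0],"yaw":0},{"grip":1,"slide":[0,0,-0.08],"yaw":0},{"grip":1,"slide":[0,0,-0.1],"yaw":0},{"grip":1,"slide":[0,0,-0.1],"yaw":0},{"grip":1,"slide":[0,0,-0.06],"yaw":0}]' 45
python3 -m creep '[{"grip":1,"slide":[0,0,0],"yaw":0},{"grip":1,"slide":[0,0,0],"yaw":0},{"grip":1,"slide":[0,0,0],"yaw":0},{"grip":1,"slide":[0,0,0],"yaw":0},{"grip":1,"slide":[0,0,0],"yaw":0}]'
```

```text
time: 7.0
eef_pos: [476.4, 153.0, 75.3]
tcp_rot: [-0.001, 0.857, 0.515, -0.001]
wrist_force: [-2.3, 1.7, -9.8]
width: 0.253
grasp_force: 44.4
time: 7.5
eef_pos: [476.5, 153.1, 75.4]
tcp_rot: [-0.001, 0.857, 0.515, -0.001]
wrist_force: [-4.4, 2.6, -9.5]
width: 0.256
grasp_force: 44.5
```

The lift reads 12.6 mm with 9.5 N of spring force, as expected for about 13 mm. Now I'll turn counter-clockwise, with the hand yawing along the arc.

```bash

python3 -m creep '[{"grip":1,"slide":[-0.05,-0.01,0],"yaw":-0.15},{"grip":1,"slide":[-0.11,0.002,0],"yaw":-0.33},{"grip":1,"slide":[-0.1635,0.0043,0],"yaw":-0.5},{"grip":1,"slide":[-0.1635,0.0043,0],"yaw":-0.5},{"grip":1,"slide":[-0.1635,0.0043,0],"yaw":-0.5}]'
cat >>h.py <<'E'
def ang():
    s=manip.observe();p=s["eef_pos"][:2]-AX;q=s["tcp_rot"];R=Ro.from_quat(np.r_[q[1:],q[0]]).as_matrix()
    a=np.arctan2(p[1],p[0])%6.2832
    print("t",s["time"],"turn",round(a-2.6526,4),"r",np.hypot(*p).round(1),"z",s["eef_pos"][2].round(2),"yaw err deg",((np.degrees(np.arctan2(-R[1,1],-R[0,1])-a)+180)%360-180).round(2),"F tool",(R.T@s["wrist_force"]).round(1),"w",round(s["width"],3))
E
python3 -c "
from h import *
ang()"
```

```text
time: 8.0
eef_pos: [466.9, 128.9, 75.7]
tcp_rot: [-0.0, 0.799, 0.602, -0.0]
wrist_force: [-2.5, 2.3, -9.5]
width: 0.257
grasp_force: 44.5
t 8.0 turn 0.2084 r 123.9 z 75.73 yaw err deg 0.05 F tool [ 1.5 -3.   9.5] w 0.257
```

```bash

python3 -m creep '[{"grip":1,"slide":[-0.231,0.0086,0],"yaw":-0.707},{"grip":1,"slide":[-0.231,0.0086,0],"yaw":-0.707},{"grip":1,"slide":[-0.231,0.0086,0],"yaw":-0.707},{"grip":1,"slide":[-0.231,0.0086,0],"yaw":-0.707},{"grip":1,"slide":[-0.231,0.0086,0],"yaw":-0.707}]'
python3 -c "
from h import *
ang()"
python3 -m creep '[{"grip":1,"slide":[0,0,0],"yaw":0},{"grip":1,"slide":[0,0,0],"yaw":0},{"grip":1,"slide":[0,0,0],"yaw":0},{"grip":1,"slide":[0,0,0],"yaw":0},{"grip":1,"slide":[0,0,0],"yaw":0}]'
python3 -c "
from h import *
ang()"
```

```text
time: 8.5
eef_pos: [462.9, 82.6, 75.9]
tcp_rot: [0.0, 0.674, 0.739, -0.001]
wrist_force: [-2.0, 2.4, -9.1]
width: 0.25
grasp_force: 44.5
t 8.5 turn 0.5865 r 123.7 z 75.89 yaw err deg -0.37 F tool [ 2.6 -1.8  9.1] w 0.25
time: 9.0
eef_pos: [462.8, 83.5, 75.8]
tcp_rot: [-0.0, 0.675, 0.737, -0.0]
wrist_force: [-4.2, 0.2, -9.8]
width: 0.252
grasp_force: 44.6
t 9.0 turn 0.5792 r 123.7 z 75.84 yaw err deg -0.13 F tool [ 0.6 -4.1  9.8] w 0.252
```

Over the flat of the plate. I'll lower gently until the plate carries the pin.

```bash

python3 -m creep '[{"grip":1,"slide":[0,-0.01,0.025],"yaw":0},{"grip":1,"slide":[0,0,0.025],"yaw":0},{"grip":1,"slide":[0,0,0],"yaw":0},{"grip":1,"slide":[0,0,0],"yaw":0},{"grip":1,"slide":[0,0,0],"yaw":0}]'
python3 -c "
from h import *
ang()"
python3 -m creep '[{"grip":1,"slide":[0,0,0.015],"yaw":0},{"grip":1,"slide":[0,0,0],"yaw":0},{"grip":1,"slide":[0,0,0],"yaw":0},{"grip":1,"slide":[0,0,0],"yaw":0},{"grip":1,"slide":[0,0,0],"yaw":0}]'
python3 -c "
from h import *
ang()"
```

```text
time: 9.5
eef_pos: [462.9, 83.4, 74.0]
tcp_rot: [0.0, 0.675, 0.737, 0.0]
wrist_force: [-3.5, 0.1, -9.1]
width: 0.256
grasp_force: 44.6
t 9.5 turn 0.5794 r 123.6 z 74.04 yaw err deg -0.14 F tool [ 0.4 -3.5  9.1] w 0.256
time: 10.0
eef_pos: [462.9, 83.5, 73.4]
tcp_rot: [0.0, 0.675, 0.738, 0.0]
wrist_force: [-3.5, 0.5, -9.2]
width: 0.257
grasp_force: 44.6
t 10.0 turn 0.5792 r 123.7 z 73.42 yaw err deg -0.13 F tool [ 0.9 -3.4  9.2] w 0.257
```

```bash

python3 -m creep '[{"grip":1,"slide":[0,0,0.02],"yaw":0},{"grip":1,"slide":[0,0,0],"yaw":0},{"grip":1,"slide":[0,0,0],"yaw":0},{"grip":1,"slide":[0,0,0],"yaw":0},{"grip":1,"slide":[0,0,0],"yaw":0}]'
python3 -c "
from h import *
ang()"

```

```text
time: 10.5
eef_pos: [462.9, 83.5, 72.7]
tcp_rot: [0.0, 0.675, 0.738, 0.0]
wrist_force: [-4.4, 0.7, -7.1]
width: 0.256
grasp_force: 44.9
t 10.5 turn 0.5792 r 123.6 z 72.71 yaw err deg -0.13 F tool [ 1.1 -4.3  7.1] w 0.256
```

```bash

python3 -m creep '[{"grip":1,"slide":[0,0,0.015],"yaw":0},{"grip":1,"slide":[0,0,0],"yaw":0},{"grip":1,"slide":[0,0,0],"yaw":0},{"grip":1,"slide":[0,0,0],"yaw":0},{"grip":1,"slide":[0,0,0],"yaw":0}]'
python3 -c "
from h import *
ang()"

```

```text
time: 11.0
eef_pos: [462.9, 83.5, 72.4]
tcp_rot: [0.0, 0.675, 0.738, 0.0]
wrist_force: [-6.1, 0.4, -2.1]
width: 0.254
grasp_force: 45.2
t 11.0 turn 0.5793 r 123.6 z 72.44 yaw err deg -0.13 F tool [ 1.  -6.   2.1] w 0.254
```

The plate now carries most of the spring load: wrist Fz is down to 2 N at z = 72.4, 10 mm above home as it should be. Now I'll turn gently towards the hole, expected near 0.745.

```bash

python3 -m creep '[{"grip":1,"slide":[-0.0273,-0.02,0],"yaw":-0.083},{"grip":1,"slide":[-0.0273,0,0],"yaw":-0.083},{"grip":1,"slide":[-0.0273,0,0],"yaw":-0.083},{"grip":1,"slide":[-0.0273,0,0],"yaw":-0.083},{"grip":1,"slide":[-0.0273,0,0],"yaw":-0.083}]' >/dev/null
python3 -c "
from h import *
ang()"

```

```text
t 11.5 turn 0.6211 r 123.6 z 72.41 yaw err deg 0.01 F tool [ 4.1 -1.1  2.3] w 0.256
```

```bash

python3 -m creep '[{"grip":1,"slide":[-0.0273,0,0],"yaw":-0.083},{"grip":1,"slide":[-0.0273,0,0],"yaw":-0.083},{"grip":1,"slide":[-0.0273,0,0],"yaw":-0.083},{"grip":1,"slide":[-0.0273,0,0],"yaw":-0.083},{"grip":1,"slide":[-0.0273,0,0],"yaw":-0.083}]' >/dev/null
python3 -c "
from h import *
ang()"

```

```text
t 12.0 turn 0.667 r 123.6 z 72.38 yaw err deg -0.13 F tool [ 5.4 -0.4  0.7] w 0.259
```

```bash

python3 -m creep '[{"grip":1,"slide":[-0.0164,0,0],"yaw":-0.05},{"grip":1,"slide":[-0.0164,0,0],"yaw":-0.05},{"grip":1,"slide":[-0.0164,0,0],"yaw":-0.05},{"grip":1,"slide":[-0.0164,0,0],"yaw":-0.05},{"grip":1,"slide":[-0.0164,0,0],"yaw":-0.05}]' >/dev/null
python3 -c "
from h import *
ang()"

```

```text
t 12.5 turn 0.6944 r 123.7 z 72.37 yaw err deg -0.22 F tool [3.5 1.7 2. ] w 0.252
```

```bash

python3 -m creep '[{"grip":1,"slide":[-0.0164,0,0],"yaw":-0.05},{"grip":1,"slide":[-0.0164,0,0],"yaw":-0.05},{"grip":1,"slide":[-0.0164,0,0],"yaw":-0.05},{"grip":1,"slide":[-0.0164,0,0],"yaw":-0.05},{"grip":1,"slide":[-0.0164,0,0],"yaw":-0.05}]' >/dev/null
python3 -c "
from h import *
ang()"

```

```text
t 13.0 turn 0.7245 r 123.7 z 72.02 yaw err deg -0.47 F tool [1.6 4.8 8.3] w 0.251
```

At turn 0.7245 the spring load came back onto the hand and z dropped, so the nose is entering the hole. I'll follow it down softly.

```bash

python3 -m creep '[{"grip":1,"slide":[-0.008,0.015,0.01],"yaw":-0.02},{"grip":1,"slide":[-0.005,0,0.01],"yaw":0},{"grip":1,"slide":[0,0,0],"yaw":0},{"grip":1,"slide":[0,0,0],"yaw":0},{"grip":1,"slide":[0,0,0],"yaw":0}]' >/dev/null
python3 -c "
from h import *
ang()"

```

```text
t 13.5 turn 0.7272 r 123.8 z 71.24 yaw err deg -0.52 F tool [-0.9  5.1  7.2] w 0.25
```

```bash

python3 -m creep '[{"grip":1,"slide":[-0.006,0.01,0.012],"yaw":0},{"grip":1,"slide":[-0.006,0,0.012],"yaw":0},{"grip":1,"slide":[0,0,0.012],"yaw":0},{"grip":1,"slide":[0,0,0],"yaw":0},{"grip":1,"slide":[0,0,0],"yaw":0}]' >/dev/null
python3 -c "
from h import *
ang()"

```

```text
t 14.0 turn 0.7329 r 123.8 z 69.42 yaw err deg -0.85 F tool [-2.8  4.4  8.2] w 0.255
```

The nose is 3 mm into the hole with only spring load on it. I'll keep following it down.

```bash

python3 -m creep '[{"grip":1,"slide":[-0.005,0.01,0.02],"yaw":-0.07},{"grip":1,"slide":[-0.005,0.01,0.02],"yaw":-0.07},{"grip":1,"slide":[0,0,0.02],"yaw":0},{"grip":1,"slide":[0,0,0],"yaw":0},{"grip":1,"slide":[0,0,0],"yaw":0}]' >/dev/null
python3 -c "
from h import *
ang()"

```

```text
t 14.5 turn 0.7368 r 123.8 z 66.85 yaw err deg -0.25 F tool [-6.1  0.9  6.8] w 0.255
```

```bash

python3 -m creep '[{"grip":1,"slide":[0,0,0.025],"yaw":0},{"grip":1,"slide":[0,0,0.025],"yaw":0},{"grip":1,"slide":[0,0,0.015],"yaw":0},{"grip":1,"slide":[0,0,0],"yaw":0},{"grip":1,"slide":[0,0,0],"yaw":0}]' >/dev/null
python3 -c "
from h import *
ang()"

```

```text
t 15.0 turn 0.738 r 123.8 z 64.55 yaw err deg -0.32 F tool [-5.9 -1.1  3.9] w 0.256
```

```bash

python3 -m creep '[{"grip":1,"slide":[-0.015,0,0],"yaw":-0.05},{"grip":1,"slide":[0,0,0.02],"yaw":0},{"grip":1,"slide":[0,0,0],"yaw":0},{"grip":1,"slide":[0,0,0],"yaw":0},{"grip":1,"slide":[0,0,0],"yaw":0}]' >/dev/null
python3 -c "
from h import *
ang()"

```

```text
t 15.5 turn 0.7401 r 123.7 z 63.61 yaw err deg -0.14 F tool [-4.8 -0.5  4.6] w 0.256
```

Within 1 mm of home. I'll let go so the spring seats the pin.

```bash

python3 -m creep '[{"grip":1,"slide":[0,0,0.01],"yaw":0},{"grip":0.6,"slide":[0,0,0],"yaw":0},{"grip":0.3,"slide":[0,0,0],"yaw":0},{"grip":0,"slide":[0,0,0],"yaw":0},{"grip":0,"slide":[0,0,0],"yaw":0}]' 20
python3 -m creep '[{"grip":0,"slide":[0,0,0],"yaw":0},{"grip":0,"slide":[0,0,-0.2],"yaw":0},{"grip":0,"slide":[0,0,-0.5],"yaw":0},{"grip":0,"slide":[0,0,-1],"yaw":0},{"grip":0,"slide":[0,0,-1],"yaw":0}]'
```

```text
time: 16.0
eef_pos: [467.1, 65.0, 63.8]
tcp_rot: [-0.0, 0.614, 0.79, 0.0]
wrist_force: [-0.0, -0.2, -0.4]
width: 0.892
grasp_force: 0.0
time: 16.5
eef_pos: [465.9, 64.6, 172.8]
tcp_rot: [-0.001, 0.614, 0.789, -0.0]
wrist_force: [2.0, -0.5, -0.3]
width: 0.997
grasp_force: 0.0
```

```bash
python3 -m creep '[{"grip":0,"slide":[0,-0.5,-0.5],"yaw":0},{"grip":0,"slide":[0,-0.5,-0.5],"yaw":0},{"grip":0,"slide":[0,0,0],"yaw":0},{"grip":0,"slide":[0,0,0],"yaw":0},{"grip":0,"slide":[0,0,0],"yaw":0}]'; python3 - <<'E'
from h import *
import cv2
im=manip.get_image("scene")[130:260,180:310,::-1]
w=manip.get_image("wrist")[100:300,240:440,::-1]
cv2.imwrite("pics/c6.png",np.hstack([cv2.resize(im,(455,455),interpolation=2),cv2.resize(w,(340,340),interpolation=2)[:, :] if 0 else cv2.resize(w,(340,455),interpolation=2)]))
c=manip.get_calibration("scene");R=np.array(c["R"])
a=2.6526+.745
for z in(73.5,86,99,112,122):
    x=R@np.array([586+125*np.cos(a),94.6+125*np.sin(a),z])+c["t"];print(z,(c["cx"]+c["fx"]*x[0]/x[2]-180)*3.5,(c["cy"]+c["fy"]*x[1]/x[2]-130)*3.5)
E
```

```text
time: 17.0
eef_pos: [428.3, 54.8, 210.7]
tcp_rot: [-0.0, 0.614, 0.79, -0.0]
wrist_force: [0.0, -0.6, 0.2]
width: 1.006
grasp_force: 0.0
73.5 163.1183747007536 352.8458302035353
86 161.89652084608088 333.62625317348835
99 160.60485431373206 313.3085332426864
112 159.29130307853018 292.6465702335044
122 158.26563544394912 276.5129728849594
```

View pics/c6.png

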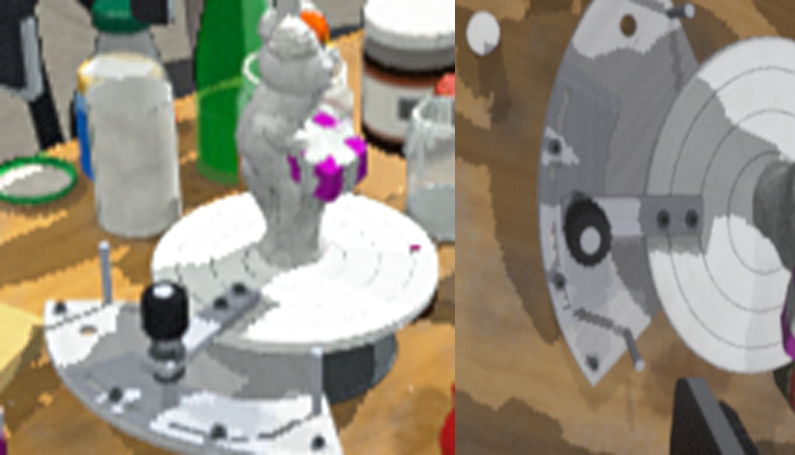

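The wheel is at the station plate. The knob is centred at scene-crop pixel (164,311), against (161,313) predicted for fully home, and the ornament stands upright on the disc. The hand is clear, so I'm handing in.

```bash
python3 -c "
from cell import manip
print(manip.job_done())"
```

```text
the job is handed in; nothing more can be done
None
```

The pin was released within about 1 mm of home in the station plate's hole, about 0.74 rad round, and the final image shows it fully home; the ornament is untouched and upright, and I handed the job in at about 17 s (no verdict came back).

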